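# Switch the vial sorter to its other chute and feed the waiting vials

### The arm

A 6-joint arm with a two-finger parallel gripper is mounted at the origin on the work surface. World frame = base frame: x ahead of the robot, y to its left, z up, the work surface at z = 0. Lengths are in m, angles in rad, forces in N, time in s.
With the tool pointing down it reaches from about 0.3 to 0.775 m from the base axis. Payload 14.6 kg.
Tool frame: the origin (TCP) lies at the very end of the fingers, on their centre line; the grasp point (between the pads) lies manip.grasp_offset behind it (manip.grasp_offset is the distance from the TCP to the grasp point, in m); z points along the fingers, y is the direction in which the jaws open and shut (so a half turn about z gives the same grasp; the last joint's range is limited). The gripper opens to 94 mm and grips with 3 to 60 N. Pads are 16 mm wide; open, the fingers measure 119 mm over their backs; the gripper's body (75 mm by 177 mm) begins 78 mm behind the grasp point.
Start: joints at [-1.173, 0.3, 1.521, -0, 1.321, -0.067], TCP at [0.247, -0.492, 0.205] pointing down, gripper open.
Joint ranges: [-3.03, 3.03], [-0.79, 2.21], [0.23, 2.52], [-1.04, 4.18], [0, 3.07], [-2.55, 2.55]. Speed limits (rad/s): [2.22, 2.22, 2.57, 3.14, 3.14, 3.14].

### API

Orientations are given as a unit quaternion [x, y, z, w].
In Python, from rig import manip, eyes, job_done gives the robot as it stands.
- The arm moves only by the tool servo_tool, never from a script. Its argument "deltas" is a list of rows, each an object of numbers: "dx", "dy", "dz": the shift along the tool's x, y, z in m; "twist": the turn about the tool's z in degrees; "hand": the closure, from 0 (fully open) to 1 (shut). In form: [{"dx": .., "dy": .., "dz": .., "twist": .., "hand": ..}, ...]. A call has 1 to 12 rows; each row shifts and turns the commanded pose from where the row before left it, along the tool's axes as they then stand; what a row does not reach is not made up. A row lasts 1/8 s, in which the tool goes at most 62.5 mm and 10.7 degrees, less where a joint would pass 70% of its speed; a pose out of reach is approached as far as the arm can. A call with a gripper value outside its range is refused whole. The fingers move at their own pace and stop on an object; "newtons" is the grip in N (left out, the last holds). Time passes only in rows, so rows that do not move let the fingers close. It gives the time, the measured TCP pose, the force and the opening at its end, in the units of the state.
- manip.state(): the state, without advancing time (a new reading comes with each control period).
- eyes.read_camera(name): name is "side" or "top" or "wrist"; returns the picture (400x640x3 uint8, red, green, blue); there is no depth.
- eyes.calibration(name): a dict with "fovy" (degrees; the focal length in pixels is half the picture's height over the tangent of half this angle, whatever the lens; pixels are square), "cx", "cy" (the principal point, pixels), "R" (3x3) and "t" (3): a world point X has camera coordinates R X + t. Camera axes: x right, y down, z forward; pixel columns grow to the right and rows downward; lengths in m; the calibration is good to about 2 mm. A picture is of the moment at which its call begins: read the wrist's pose just before it. calibration takes no time and is no camera call; for the wrist camera it gives the pose at the moment of the call.
- job_done(): hands the job in, once; it reports no verdict.
Trained networks look in the newest picture that a camera, given by its name, has taken for a name from the list of things; names that differ only in an ending like _2 or _b are one class to them, and where a whole thing is asked for, a point or a joint stands for the part that bears it (a point fixed in the world has none). Each returns a list of dicts, best first, with "score" (0 to 1); they miss things now and then, are a little off and sometimes report something else, mostly with a low value. They report only what shows in the picture. A call takes as long as a camera call. They do not tell look-alikes from the thing itself.
- eyes.trace(camera, name): "mask" (400x640 bool, what is visible of it) and "position" ([row, column] in pixels, amid what is visible of it).
The state is a dict: "time": time; "joint_pos": joint angles; "dq": joint speeds; "effort": joint torques, N m; "eef_pos": TCP position; "eef_rot": TCP orientation; "ft_force": force on the tool from outside, world axes, zero at the start; "ft_torque": the same for the moment, N m; "grip_width": opening from 0.0 (shut) to 1.0 (fully open).
Only numpy, scipy, OpenCV 4.12 (cv2) and the standard library are available. Lean on these libraries where they do the work, as an engineer would, in place of code of your own. Each camera call takes 0.05 s, during which the arm holds its last target.

### The job

The seesaw gate of the vial sorter is tipped to one side. With the fingertips, first press down the tab at its raised end so that the gate rocks over and stays tipped the other way, then push the two vials lying in the feed channel along it until both drop onto the gate and roll down that other chute into its tray. Only touch and push: do not lift or carry the vials, and leave everything else on the table where it stands.

Things in the scene. Friction and masses are not known exactly. Their poses are not given: they have to be found in the camera images.
- sorter: the vial sorter, a fixed stand. Origin on the table (z 0) under the middle of the seesaw gate; x axis along the feed channel, away from the robot; y to the left; z up. Seen from the robot: first the level feed channel, beyond its mouth the gate (x -44 to 44 mm, y -88 to 88 mm, floor 110 mm high at the pivot), and left and right of the gate a chute and a tray
- gate (a joint): seesaw gate, 176 mm grey plate rocking about the sorter's x axis, pivot 110 mm high. +0.3 rad (stop): left (+y) end up, vials roll right; -0.3 (stop): right end up, vials roll left. A round steel weight on its far edge (top 81 mm above the pivot) makes it flop to the stop of its side of level (0). Starts at either stop; a light press (1 to 3 N) on the raised tab rocks it; past level it falls over by itself
- left_tab (a point): press tab of the gate's left end: flat plate 24 mm wide (y), 4 mm thick, sticking out 42 mm from the gate towards the robot. Point: on its top face, 70 mm to the robot's side of the gate's middle (16 mm from the tab's free end), 76 mm left of the pivot; about 22 mm above pivot height when raised, 22 mm below it when lowered
- right_tab (a point): top face of the gate's right press tab: mirror image of left_tab, 76 mm right of the pivot
- channel_mouth (a point): middle of the feed channel's floor at its mouth (x -44 mm, 120 mm high), where vials drop 10 mm onto the gate. The channel is a level groove, 150 mm long from here back towards the robot, open at both ends and on top, 26 mm wide between two rails 7 mm tall and 6.5 mm thick
- vial_1: front vial (nearer the gate): amber vial with white cap, 22 mm across, 50 mm long, about 25 g, lying in the feed channel along it. Origin: on its axis, middle of its length (131 mm high in the channel); x axis along the vial, cap end +x. Slides easily along the channel; on the tilted gate it rolls off by itself
- vial_2: rear vial (nearer the robot): same as vial_1, lying behind it with a gap of a few millimetres; pushing it along also pushes vial_1
- left_tray (a point): middle of the left tray's inner floor (18 mm high, 228 mm left of the sorter's middle). The tray is 110 x 115 mm with its rim 46 mm high; an open chute, 84 mm wide, slopes into it from the gate's left end
- right_tray (a point): middle of the right tray's inner floor: mirror image of left_tray, at the sorter's -y side
- spare_vial: small amber vial with a white cap, like the two others (22 mm across, 50 mm tall) but STANDING on the table beside the feed channel; not part of the job. Origin: centre of its underside
- jar: small lidded jar, 48 mm across, 65 mm tall, standing beside the feed channel; bystander. Origin: centre of its underside
- beaker: open glass beaker, 56 mm across, 70 mm tall, standing beside the feed channel; bystander. Origin: centre of its underside
- tube_rack: red tube rack full of white tubes, 127 x 86 mm, 59 mm tall; bystander. Origin: centre of its underside
- tip_box: white and orange pipette-tip box, 82 x 118 mm, 64 mm tall; bystander. Origin: centre of its underside
- wash_bottle: white plastic bottle with blue cap, 70 mm across, 170 mm tall; bystander. Origin: centre of its underside
- pipette: hand pipette lying on the table, 230 mm long, 22 mm thick; bystander. Origin: on the table under the shaft, x axis along the pipette
There are look-alikes about, which are no part of the job. What is shaped like the vial_2 but green or yellow is not meant. What is shaped like the vial_1 but blue or pink is not meant.

How it is judged:
On the way, in this order (a step that is already met when the one before it is completed fails the run):
1. the gate has been rocked over to its other side while both vials still lie in the feed channel (distance of each of left_tab, right_tab from where it was at the start of the episode above 0.035 m and (value of joint gate above 0.24 rad or value of joint gate below -0.24 rad) and x of each of vial_1, vial_2 in the frame of sorter below -0.05 m and height (world z) of each of vial_1, vial_2 above 0.125 m), for 0.2 s.
2. both vials lie in the tray below the gate's new low end (((value of joint gate above 0.24 rad and (y of vial_1 in the frame of sorter between -0.29 and -0.168 m and x of vial_1 in the frame of sorter between -0.055 and 0.055 m and height (world z) of each of vial_1, vial_2 below 0.06 m and y of vial_2 in the frame of sorter between -0.29 and -0.168 m and x of vial_2 in the frame of sorter between -0.055 and 0.055 m)) or (value of joint gate below -0.24 rad and (y of vial_1 in the frame of sorter between 0.168 and 0.29 m and x of vial_1 in the frame of sorter between -0.055 and 0.055 m and height (world z) of each of vial_1, vial_2 below 0.06 m and y of vial_2 in the frame of sorter between 0.168 and 0.29 m and x of vial_2 in the frame of sorter between -0.055 and 0.055 m)))), for 0.2 s.
At the end, for the whole second after the job is handed in: The gate is tipped to the side opposite to its start (beyond 0.24 rad of its 0.3), and both vials lie at rest in the tray on the gate's low side (centre within the tray's outline, lower than 60 mm above the table) (distance of each of left_tab, right_tab from where it was at the start of the episode above 0.035 m and ((value of joint gate above 0.24 rad and (y of vial_1 in the frame of sorter between -0.29 and -0.168 m and x of vial_1 in the frame of sorter between -0.055 and 0.055 m and height (world z) of each of vial_1, vial_2 below 0.06 m and y of vial_2 in the frame of sorter between -0.29 and -0.168 m and x of vial_2 in the frame of sorter between -0.055 and 0.055 m)) or (value of joint gate below -0.24 rad and (y of vial_1 in the frame of sorter between 0.168 and 0.29 m and x of vial_1 in the frame of sorter between -0.055 and 0.055 m and height (world z) of each of vial_1, vial_2 below 0.06 m and y of vial_2 in the frame of sorter between 0.168 and 0.29 m and x of vial_2 in the frame of sorter between -0.055 and 0.055 m))) and linear speed of each of vial_1, vial_2 below 0.03 m/s); the robot touches nothing.
It fails at once if a vial was lifted (more than 25 mm above where it lies in the channel) (height (world z) of any of vial_1, vial_2 above 0.156 m).
It fails at once if a bystander was moved (more than 25 mm) (distance of any of spare_vial, jar, beaker, tube_rack, tip_box, wash_bottle, pipette from where it was at the start of the episode above 0.025 m).
It also fails if it takes over 48 s, if anything falls off the work surface, if the arm or the gripper's body presses on something with over 40 N, if the wrist force passes 120 N, or if a joint passes its speed limit or range.

## Working session

There is one attempt and no reset: what is moved stays moved. The work goes in short steps, Python scripts to look and compute and a tool call to move; the robot and the scene stay as the last step left them, time stands still between calls to the robot, and variables do not carry over. Pictures are saved under pics/ and viewed, and the job is handed in when it is done.

Besides the shell and the picture viewer there is one more tool, called after ">>>" as name([rows], argument=value, ...), one row to a line, values as JSON. servo_tool: Moves the arm, as the interface text tells. Its arguments: {"type":"object","properties":{"deltas":{"type":"array"},"newtons":{"type":"number"}},"required":["deltas"]}

```bash
ls; mkdir -p pics; python3 - <<'E'
from rig import manip, eyes
import cv2
for n in ("side","top","wrist"):
    c=eyes.calibration(n); im=eyes.read_camera(n)
    cv2.imwrite(f"pics/{n}0.png",im[:,:,::-1]); print(n,c)
print(manip.state(), manip.grasp_offset)
E
```

```text
pics
side {'fovy': 52.4403609700114, 'cx': 318.6076760777417, 'cy': 206.19652602419583, 'R': array([[ 0.99855572, -0.05001078,  0.01963126],
       [-0.02006708, -0.68613136, -0.72720084],
       [ 0.0498375 ,  0.72575662, -0.68614397]]), 't': array([-0.53279859,  0.0887522 ,  1.32678074])}
top {'fovy': 42.139339808137066, 'cx': 325.71569895638805, 'cy': 192.80767974401599, 'R': array([[-0.03760434, -0.99927636, -0.00571536],
       [-0.97694962,  0.03796562, -0.21006679],
       [ 0.21013177, -0.00231581, -0.97767033]]), 't': array([0.02995887, 0.53932718, 1.5084449 ])}
wrist {'fovy': 68.8943309364104, 'cx': 316.41049140672914, 'cy': 201.38992702911924, 'R': array([[ 4.47866253e-01, -8.94100404e-01, -5.36025027e-04],
       [-8.67006339e-01, -4.34440804e-01,  2.44051624e-01],
       [-2.18439527e-01, -1.08837749e-01, -9.69762093e-01]]), 't': array([-0.54915997, -0.02518174,  0.38893319])}
{'time': 0.15, 'joint_pos': array([-1.17262279e+00,  3.00328659e-01,  1.52142839e+00,  7.60429031e-06,
        1.32067853e+00, -6.65987585e-02]), 'dq': array([-0.00123189,  0.00113376, -0.0015179 , -0.00098303, -0.00105918,
       -0.00036789]), 'effort': array([ 5.76743805e-04, -5.31963837e+01, -3.52825391e+01,  7.08321249e-02,
        2.35977134e-02, -3.86219517e-05]), 'eef_pos': array([ 0.24644625, -0.49148192,  0.20502905]), 'eef_rot': array([ 9.73119767e-01,  2.30299245e-01, -6.59209786e-05, -4.16293903e-04]), 'ft_force': array([-0.77650046, -1.40809931, -0.5172883 ]), 'ft_torque': array([-0.03436359,  0.00727177,  0.01218052]), 'grip_width': 1.0031247487351036} 0.0188
```

View pics/side0.png

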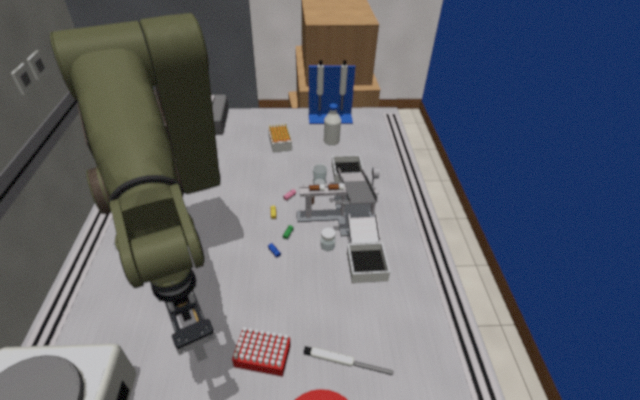

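View pics/top0.png

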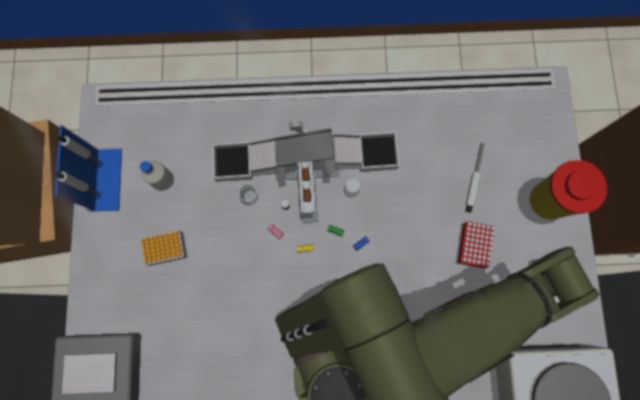

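View pics/wrist0.png

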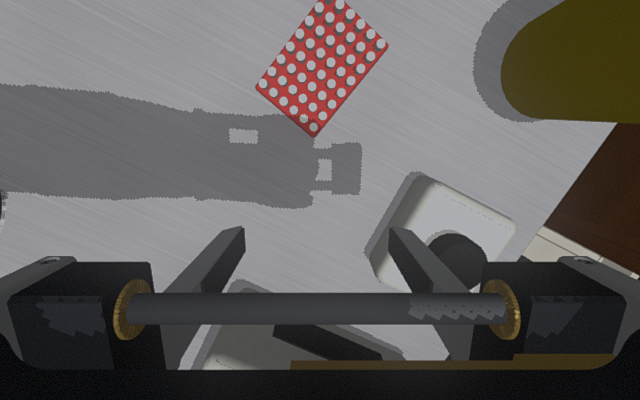

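```bash
cat > h.py <<'E'
import numpy as np, cv2
from rig import manip, eyes
def ray(c,u,v,h=400):
    f=h/2/np.tan(np.radians(c["fovy"]/2))
    d=np.array([(u-c["cx"])/f,(v-c["cy"])/f,1.0]); R=np.array(c["R"]);t=np.array(c["t"])
    return -R.T@t, R.T@d
def onz(c,u,v,z):
    o,d=ray(c,u,v); return o+d*(z-o[2])/d[2]
def tri(obs):
    A=np.zeros((3,3));b=np.zeros(3);L=[]
    for c,u,v in obs:
        o,d=ray(c,u,v);d=d/np.linalg.norm(d);P=np.eye(3)-np.outer(d,d);A+=P;b+=P@o;L.append((P,o))
    x=np.linalg.solve(A,b); return x,[np.linalg.norm(P@(x-o)) for P,o in L]
def proj(c,X):
    p=np.array(c["R"])@np.array(X)+np.array(c["t"]);f=200/np.tan(np.radians(c["fovy"]/2))
    return c["cx"]+f*p[0]/p[2],c["cy"]+f*p[1]/p[2]
E
python3 - <<'E'
import cv2
a=cv2.imread("pics/top0.png")[110:230,205:405]; cv2.imwrite("pics/top0z.png",cv2.resize(a,(800,480),interpolation=cv2.INTER_CUBIC))
a=cv2.imread("pics/side0.png")[145:290,270:410]; cv2.imwrite("pics/side0z.png",cv2.resize(a,(560,580),interpolation=cv2.INTER_CUBIC))
from h import *
st,ss=eyes.calibration("top"),eyes.calibration("side")
for n in ["vial_1","left_tray","right_tray","left_tab","sorter","gate","spare_vial","jar","beaker"]:
    for c in ("top","side"):
        for r in eyes.trace(c,n)[:5]:
            p=r["position"]; m=r["mask"]; print(n,c,round(r["score"],2),[round(float(q),1) for q in p],int(m.sum()), np.round(onz(eyes.calibration(c),p[1],p[0],.131),3))
print(manip.state()["time"])
E
```

```text
vial_1 top 0.69 [230.3, 335.7] 101 [ 0.415 -0.015  0.131]
vial_1 top 0.59 [247.7, 304.6] 99 [0.369 0.075 0.131]
vial_1 top 0.53 [171.8, 306.7] 169 [0.589 0.062 0.131]
vial_1 top 0.43 [234.2, 274.2] 94 [0.41  0.159 0.131]
vial_1 top 0.29 [157.4, 300.8] 8043 [0.633 0.078 0.131]
vial_1 side 0.45 [189.4, 334.1] 121 [0.583 0.052 0.131]
left_tray top 0.87 [153.6, 304.6] 7778 [0.644 0.067 0.131]
left_tray side 0.6 [217.0, 353.0] 5656 [ 0.63  -0.075  0.131]
right_tray top 0.58 [155.0, 303.6] 7782 [0.64  0.07  0.131]
right_tray top 0.52 [180.2, 471.8] 414 [ 0.545 -0.413  0.131]
right_tray side 0.56 [215.5, 354.0] 5727 [ 0.634 -0.069  0.131]
right_tray side 0.48 [185.9, 333.1] 108 [0.582 0.069 0.131]
right_tray side 0.47 [194.3, 361.2] 768 [0.668 0.026 0.131]
right_tray side 0.36 [358.2, 337.6] 751 [ 0.547 -0.512  0.131]
left_tab top 0.98 [151.9, 301.7] 2164 [0.649 0.075 0.131]
left_tab top 0.42 [204.8, 284.3] 64 [0.494 0.129 0.131]
left_tab side 0.9 [195.2, 361.3] 858 [0.667 0.022 0.131]
sorter top 0.76 [155.5, 304.9] 7802 [0.638 0.066 0.131]
sorter side 0.61 [216.3, 352.8] 5834 [ 0.63  -0.072  0.131]
sorter side 0.24 [187.3, 315.6] 89 [0.524 0.064 0.131]
gate top 0.97 [144.6, 303.4] 1979 [0.671 0.069 0.131]
gate side 0.67 [193.2, 359.6] 866 [0.663 0.031 0.131]
gate side 0.6 [174.3, 319.1] 258 [0.539 0.13  0.131]
spare_vial top 0.44 [203.1, 283.7] 64 [0.499 0.131 0.131]
jar top 0.68 [189.3, 354.3] 235 [ 0.531 -0.073  0.131]
jar top 0.53 [195.6, 247.4] 288 [0.525 0.234 0.131]
jar side 0.81 [237.0, 328.8] 289 [ 0.552 -0.153  0.131]
beaker top 0.6 [195.2, 250.4] 335 [0.526 0.226 0.131]
beaker side 0.54 [174.0, 320.0] 258 [0.542 0.132 0.131]
1.05
```

View pics/top0z.png

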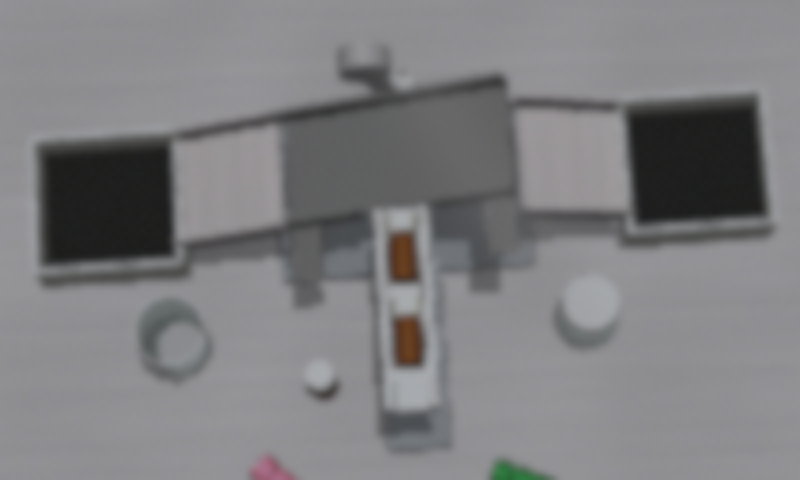

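View pics/side0z.png

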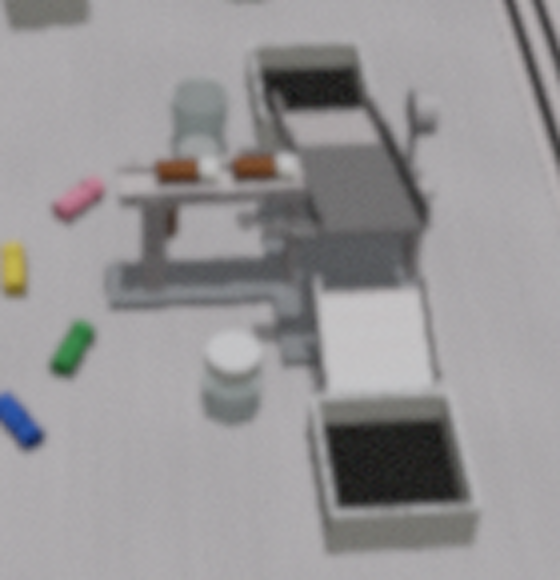

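```bash
cat > fit.py <<'E'
from h import *
from scipy.optimize import least_squares
T=eyes.calibration("top");S=eyes.calibration("side")
def zt(x,y): return 205+(x+.5)/4-.5,110+(y+.5)/4-.5
def zs(x,y): return 270+(x+.5)/4-.5,145+(y+.5)/4-.5
obs=[(T,zt(382,410),(-.194,.0195,.127)),(T,zt(438,411),(-.194,-.0195,.127)),(T,zt(373,207),(-.044,.0195,.127)),(T,zt(429,207),(-.044,-.0195,.127)),
(T,zt(107,203),(0,.228,.018)),(T,zt(697,162),(0,-.228,.018)),
(S,zs(394,462),(0,-.228,.018)),(S,zs(117,185),(-.194,-.0,.127)),(S,zs(300,178),(-.044,0,.127))]
def w(p,X):
    c,s=np.cos(p[2]),np.sin(p[2]); return np.array([p[0]+c*X[0]-s*X[1],p[1]+s*X[0]+c*X[1],X[2]+(p[3] if len(p)>3 else 0)])
if __name__=="__main__":
    f=lambda p:np.concatenate([np.array(proj(c,w(p,X)))-np.array(o) for c,o,X in obs])
    r=least_squares(f,[.65,.07,0]);print(r.x,np.round(r.fun,1))
    for X in [(-.07,-.076,.132),(-.044,0,.12),(-.194,0,.12)]: print(X,np.round(w(r.x,X),4))
    # vials amber
    for u in [zt(404,257),zt(408,341)]: print(onz(T,*u,.14))
E
python3 fit.py
```

```text
[0.66623724 0.06935868 0.03557147] [ 1.  -0.1  0.6 -1.3 -0.   0.1 -0.7 -0.8  1.3  1.8 -1.4  1.6 -0.5  2.4
  0.6 -2.   1.  -2.2]
(-0.07, -0.076, 0.132) [ 0.599  -0.0091  0.132 ]
(-0.044, 0, 0.12) [0.6223 0.0678 0.12  ]
(-0.194, 0, 0.12) [0.4724 0.0625 0.12  ]
[0.58022923 0.06518024 0.14      ]
[0.51840762 0.06414998 0.14      ]
```

```bash
python3 - <<'E'
from h import *
from scipy.spatial.transform import Rotation as Ro
s=manip.state();c=eyes.calibration("wrist");R=np.array(c["R"]);C=-R.T@c["t"]
Rt=Ro.from_quat(s["eef_rot"]).as_matrix();print(Rt.round(3));print(Rt.T@(C-s["eef_pos"]), Rt.T@R.T)
# target delta
yaw=.036
print(Rt.T@(np.array([.46,.04,.30])-s["eef_pos"]))
E
```

```text
[[ 0.894  0.448  0.   ]
 [ 0.448 -0.894 -0.   ]
 [ 0.     0.    -1.   ]]
[ 0.07024406 -0.00055121 -0.17806553] [[-4.54436782e-04 -9.69745099e-01 -2.44119308e-01]
 [ 9.99999785e-01 -5.55857508e-04  3.46565824e-04]
 [-4.71776059e-04 -2.44119098e-01  9.69745143e-01]]
[ 0.42911966 -0.37953899 -0.09455206]
```

>>> servo_tool([
  {"dz":-0.03,"twist":8.2,"hand":1},
  {"dz":-0.03,"twist":8.2,"hand":1},
  {"dz":-0.03,"twist":8.2,"hand":1},
  {"dx":0.025,"dy":-0.055,"hand":1},
  {"dx":0.025,"dy":-0.055,"hand":1},
  {"dx":0.025,"dy":-0.055,"hand":1},
  {"dx":0.025,"dy":-0.055,"hand":1},
  {"dx":0.025,"dy":-0.055,"hand":1},
  {"dx":0.025,"dy":-0.055,"hand":1},
  {"dx":0.025,"dy":-0.055,"hand":1},
  {"dx":0.025,"dy":-0.055,"hand":1},
  {"dx":0.025,"dy":-0.055,"hand":1},
], newtons=20)

```text
schema error: expected keys dx, dy, dz, twist, hand
```

```bash
python3 - <<'E'
from h import *
s=manip.state();print(s["time"],s["eef_pos"],s["eef_rot"],s["grip_width"],s["dq"].round(3))
im=eyes.read_camera("wrist");c=eyes.calibration("wrist");np.savez("w1.npz",R=c["R"],t=c["t"])
cv2.imwrite("pics/w1.png",im[:,:,::-1])
E
```

```text
1.05 [ 0.24654906 -0.49163195  0.20544959] [9.73112746e-01 2.30329293e-01 3.27897081e-06 4.06670899e-06] 0.9978012961000297 [ 0. -0. -0.  0. -0. -0.]
```

View pics/w1.png

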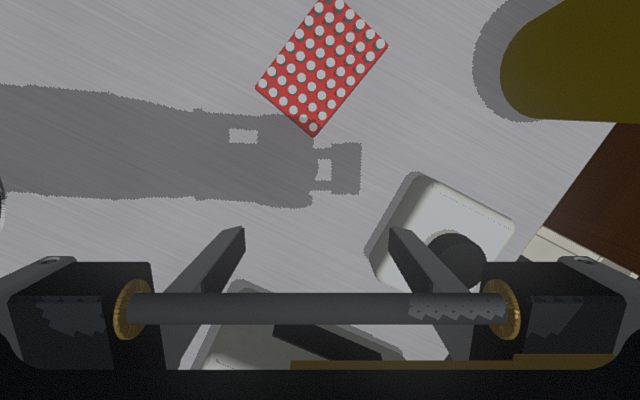

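The call was refused because every row needs all five keys; nothing moved.

>>> servo_tool([
  {"dx":0,"dy":0,"dz":-0.03,"twist":8.2,"hand":1},
  {"dx":0,"dy":0,"dz":-0.03,"twist":8.2,"hand":1},
  {"dx":0,"dy":0,"dz":-0.03,"twist":8.2,"hand":1},
  {"dx":0.025,"dy":-0.055,"dz":0,"twist":0,"hand":1},
  {"dx":0.025,"dy":-0.055,"dz":0,"twist":0,"hand":1},
  {"dx":0.025,"dy":-0.055,"dz":0,"twist":0,"hand":1},
  {"dx":0.025,"dy":-0.055,"dz":0,"twist":0,"hand":1},
  {"dx":0.025,"dy":-0.055,"dz":0,"twist":0,"hand":1},
  {"dx":0.025,"dy":-0.055,"dz":0,"twist":0,"hand":1},
  {"dx":0.025,"dy":-0.055,"dz":0,"twist":0,"hand":1},
  {"dx":0.025,"dy":-0.055,"dz":0,"twist":0,"hand":1},
  {"dx":0.0,"dy":0,"dz":0,"twist":0,"hand":1},
], newtons=20)

```text
time: 2.6
eef_pos: [0.4315, -0.0417, 0.2954]
eef_rot: [1.0, 0.02, -0.0, -0.0]
ft_force: [0.2, -0.5, 0.3]
grip_width: 0.004
```

```bash
python3 - <<'E'
from h import *
s=manip.state();print(s["time"],s["eef_pos"],s["eef_rot"],s["grip_width"],s["dq"].round(3))
im=eyes.read_camera("wrist");c=eyes.calibration("wrist");np.savez("w1.npz",R=c["R"],t=c["t"])
cv2.imwrite("pics/w1b.png",im[:,:,::-1])
E
```

```text
2.6 [ 0.43148023 -0.04170332  0.29538055] [ 9.99790441e-01  2.04704728e-02 -1.97138047e-05 -1.81398760e-04] 0.003992223271222525 [-0.095 -0.013  0.018 -0.013  0.001 -0.068]
```

View pics/w1b.png

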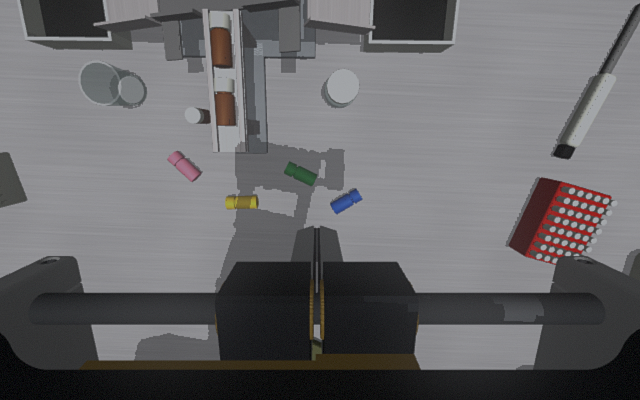

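>>> servo_tool([
  {"dx":0.045,"dy":-0.015,"dz":0,"twist":0,"hand":1},
  {"dx":0.045,"dy":-0.015,"dz":0,"twist":0,"hand":1},
  {"dx":0,"dy":0,"dz":0,"twist":0,"hand":1},
  {"dx":0,"dy":0,"dz":0,"twist":0,"hand":1},
])

```text
time: 3.15
eef_pos: [0.5192, -0.0129, 0.2954]
eef_rot: [1.0, 0.017, -0.0, 0.0]
ft_force: [-0.0, -1.0, -0.9]
grip_width: 0.006
```

```bash
python3 - <<'E'
from h import *
s=manip.state();print(s["time"],s["eef_pos"],s["eef_rot"],s["grip_width"],s["dq"].round(3))
im=eyes.read_camera("wrist");c=eyes.calibration("wrist");np.savez("w2.npz",R=c["R"],t=c["t"])
cv2.imwrite("pics/w2.png",im[:,:,::-1])
E
```

```text
3.15 [ 0.51915583 -0.01287715  0.29538345] [ 9.99854173e-01  1.70757815e-02 -2.11625854e-04  7.06321419e-05] 0.006375759259916023 [ 0.001 -0.024  0.009  0.001 -0.001  0.003]
```

View pics/w2.png

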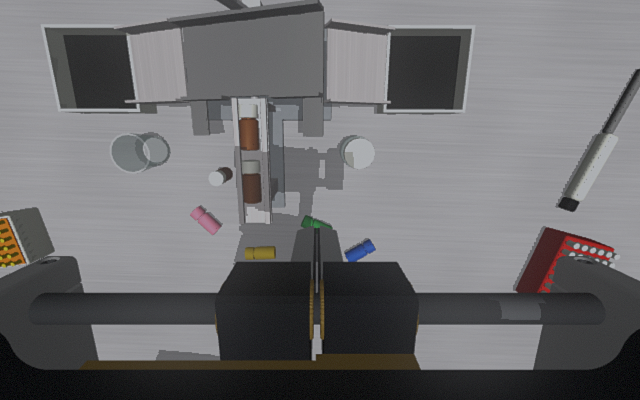

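```bash
python3 - <<'E'
import cv2
a=cv2.imread("pics/w2.png")[90:230,180:340]; cv2.imwrite("pics/w2z.png",cv2.resize(a,None,fx=4,fy=4,interpolation=cv2.INTER_CUBIC)[:, :640])
a=cv2.imread("pics/w1b.png")[0:160,170:310]; cv2.imwrite("pics/w1z.png",cv2.resize(a,None,fx=3.5,fy=3.5,interpolation=cv2.INTER_CUBIC))
E
```

```text
(no output)
```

View pics/w2z.png

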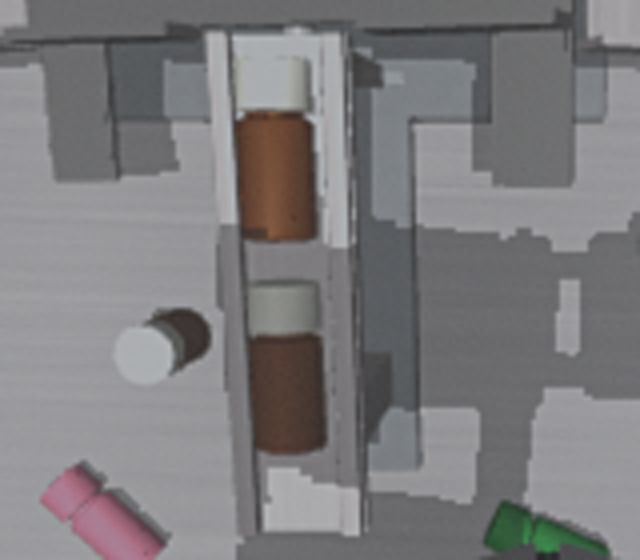

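View pics/w1z.png

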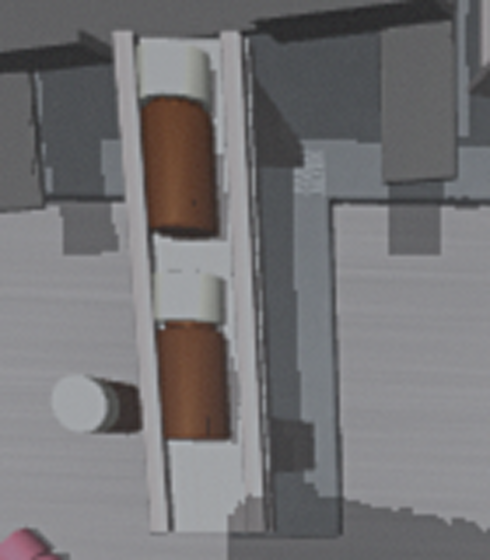

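```bash
cat > fit2.py <<'E'
from fit import *
base=eyes.calibration("wrist")
def wc(f): d=np.load(f); return dict(base,R=d["R"],t=d["t"])
A,B=wc("w1.npz"),wc("w2.npz")
za=lambda x,y:(170+(x+.5)/3.5-.5,(y+.5)/3.5-.5)
zb=lambda x,y:(180+(x+.5)/4-.5,90+(y+.5)/4-.5)
obs=[]
for c,z,rl,rr,ml,mr,t1,t2 in [(A,za,(150,532),(268,530),(113,32),(240,32),(384,182),(455,180)),(B,zb,(237,534),(361,534),(207,32),(350,32),(490,185),(575,185))]:
    obs+=[(c,z(*rl),(-.194,.0195,.127)),(c,z(*rr),(-.194,-.0195,.127)),(c,z(*ml),(-.044,.0195,.127)),(c,z(*mr),(-.044,-.0195,.127)),
     (c,z(*t1),(-.086,-.0611,.129)),(c,z(*t2),(-.086,-.0841,.136))]
f=lambda p:np.concatenate([np.array(proj(c,w(p,X)))-np.array(o) for c,o,X in obs])
r=least_squares(f,[.65,.07,0,0],loss="soft_l1");print(r.x,np.round(f(r.x),1))
for X in [(-.07,-.074,.132),(-.044,0,.12),(-.194,0,.12)]: print(X,np.round(w(r.x,X),4))
for n,a,b in [("tab end mid",(419,181),(532,185)),("v1 rear",(188,234),(278,240)),("v2 rear",(195,438),(290,451)),("v1 capfront",(172,46),(270,56)),("v2capfront",(190,272),(284,282)),("rail RL",(150,532),(237,534))]:
    print(n,*tri([(A,*za(*a)),(B,*zb(*b))]))
E
python3 fit2.py; python3 -c "
from rig import manip;print(manip.state()['time'])"
```

```text
[ 0.66403363  0.06795155  0.02771411 -0.00433046] [-0.2 -0.5 -1.1  0.5 -0.4 -0.4  0.   0.1 -1.4  0.5 -1.  -0.3  1.4 -0.2
  1.3 -0.1  1.3 -0.  -0.2  0.2  1.4 -0.  -0.   0.2]
(-0.07, -0.074, 0.132) [ 0.5961 -0.008   0.1277]
(-0.044, 0, 0.12) [0.6201 0.0667 0.1157]
(-0.194, 0, 0.12) [0.4701 0.0626 0.1157]
tab end mid [ 0.58041433 -0.00707741  0.12591996] [np.float64(0.00099736535002695), np.float64(0.0009973653500268825)]
v1 rear [0.56232552 0.06636912 0.12537194] [np.float64(0.001898308935365264), np.float64(0.0018983089353652371)]
v2 rear [0.50028361 0.06304291 0.13408827] [np.float64(0.0010729429533010704), np.float64(0.0010729429533009888)]
v1 capfront [0.61336151 0.0670264  0.13013143] [np.float64(0.0012602045989580574), np.float64(0.0012602045989580871)]
v2capfront [0.55051532 0.06417834 0.13050864] [np.float64(0.0014525000496148086), np.float64(0.0014525000496148602)]
rail RL [0.46845555 0.0838778  0.11939085] [np.float64(0.0008800775223409142), np.float64(0.0008800775223408752)]
3.2
```

>>> servo_tool([
  {"dx":0.037,"dy":-0.002,"dz":0.05,"twist":0,"hand":1},
  {"dx":0.036,"dy":-0.001,"dz":0.05,"twist":0,"hand":1},
  {"dx":0,"dy":0,"dz":0.03,"twist":0,"hand":1},
  {"dx":0,"dy":0,"dz":0.01,"twist":0,"hand":1},
  {"dx":0,"dy":0,"dz":0.01,"twist":0,"hand":1},
  {"dx":0,"dy":0,"dz":0.008,"twist":0,"hand":1},
  {"dx":0,"dy":0,"dz":0.008,"twist":0,"hand":1},
  {"dx":0,"dy":0,"dz":0.008,"twist":0,"hand":1},
])

```text
time: 4.2
eef_pos: [0.5927, -0.0061, 0.1214]
eef_rot: [1.0, 0.018, 0.0, 0.0]
ft_force: [-0.6, 0.6, 0.6]
grip_width: 0.005
```

>>> servo_tool([
  {"dx":0,"dy":0,"dz":0.006,"twist":0,"hand":1},
  {"dx":0,"dy":0,"dz":0.006,"twist":0,"hand":1},
  {"dx":0,"dy":0,"dz":0.006,"twist":0,"hand":1},
  {"dx":0,"dy":0,"dz":0.006,"twist":0,"hand":1},
  {"dx":0,"dy":0,"dz":0,"twist":0,"hand":1},
])

```text
time: 4.82
eef_pos: [0.5923, -0.0061, 0.0969]
eef_rot: [1.0, 0.018, -0.0, -0.0]
ft_force: [0.5, -0.1, 1.2]
grip_width: -0.0
```

```bash
python3 - <<'E'
from h import *
s=manip.state();print(s["time"],s["eef_pos"],s["ft_force"])
for n in("wrist","top","side"):
    im=eyes.read_camera(n)[:,:,::-1]
    if n=="top": im=cv2.resize(im[110:230,205:405],(800,480),interpolation=cv2.INTER_CUBIC)
    if n=="side": im=cv2.resize(im[145:290,270:410],(560,580),interpolation=cv2.INTER_CUBIC)
    cv2.imwrite(f"pics/p3{n}.png",im)
E
```

```text
4.825 [ 0.59232469 -0.00605135  0.09694406] [ 0.47162928 -0.13812162  1.19213691]
```

View pics/p3wrist.png

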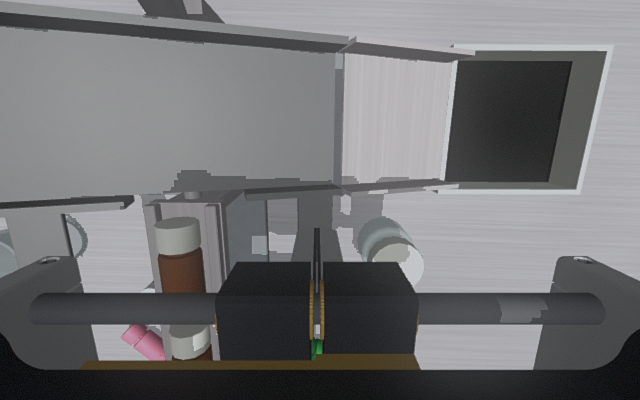

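View pics/p3side.png

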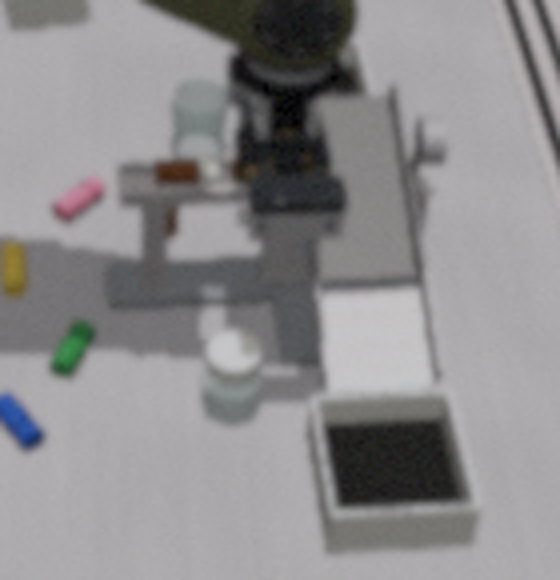

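>>> servo_tool([
  {"dx":0,"dy":0,"dz":-0.05,"twist":0,"hand":1},
  {"dx":0,"dy":0,"dz":-0.06,"twist":0,"hand":1},
  {"dx":-0.036,"dy":-0.024,"dz":-0.01,"twist":0,"hand":1},
  {"dx":-0.037,"dy":-0.024,"dz":0,"twist":0,"hand":1},
  {"dx":-0.037,"dy":-0.025,"dz":0,"twist":0,"hand":1},
  {"dx":0,"dy":0,"dz":0.03,"twist":0,"hand":1},
  {"dx":0,"dy":0,"dz":0,"twist":0,"hand":1},
  {"dx":0,"dy":0,"dz":0,"twist":0,"hand":1},
])

```text
time: 5.98
eef_pos: [0.4806, 0.0628, 0.1884]
eef_rot: [1.0, 0.018, 0.0, -0.0]
ft_force: [0.2, -0.4, 0.5]
grip_width: 0.004
```

```bash
python3 - <<'E'
from h import *
s=manip.state();print(s["time"],s["eef_pos"],s["ft_force"])
for n in("wrist","side","top"):
    im=eyes.read_camera(n)[:,:,::-1]
    if n=="top": im=cv2.resize(im[110:230,205:405],(800,480),interpolation=cv2.INTER_CUBIC)
    if n=="side": im=cv2.resize(im[145:290,270:410],(560,580),interpolation=cv2.INTER_CUBIC)
    cv2.imwrite(f"pics/p4{n}.png",im)
E
```

```text
5.975 [0.48062211 0.06278251 0.18840846] [ 0.2172548  -0.38769015  0.45168499]
```

View pics/p4wrist.png

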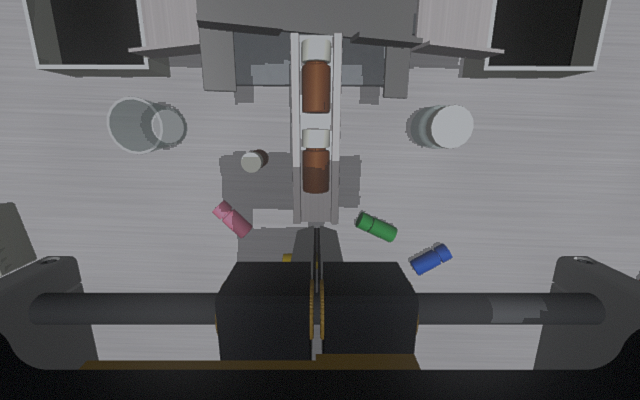

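View pics/p4side.png

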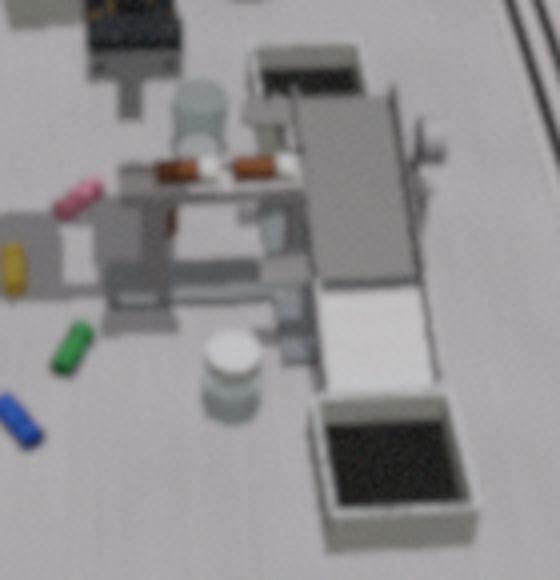

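View pics/p4top.png

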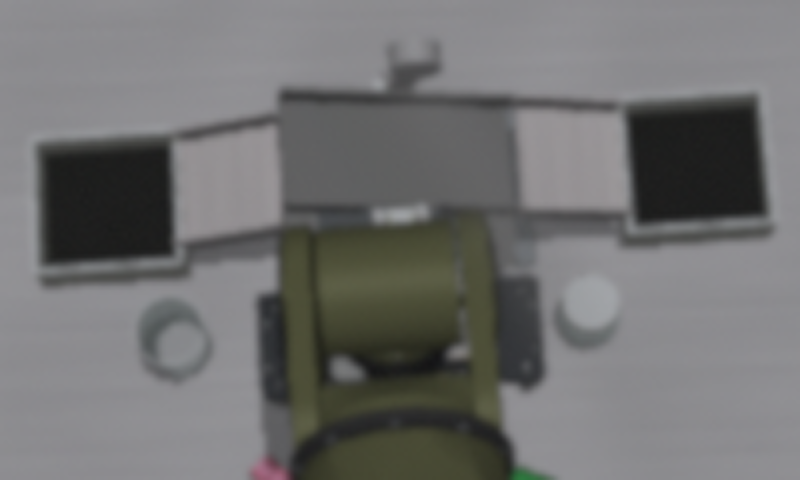

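>>> servo_tool([
  {"dx":0,"dy":0,"dz":0.04,"twist":0,"hand":1},
  {"dx":0,"dy":0,"dz":0.018,"twist":0,"hand":1},
  {"dx":0,"dy":0,"dz":0,"twist":0,"hand":1},
  {"dx":0.008,"dy":0,"dz":0,"twist":0,"hand":1},
  {"dx":0.008,"dy":0,"dz":0,"twist":0,"hand":1},
  {"dx":0.008,"dy":0,"dz":0,"twist":0,"hand":1},
  {"dx":0.008,"dy":0,"dz":0,"twist":0,"hand":1},
  {"dx":0.008,"dy":0,"dz":0,"twist":0,"hand":1},
  {"dx":0,"dy":0,"dz":0,"twist":0,"hand":1},
])

```text
time: 7.25
eef_pos: [0.5204, 0.0644, 0.1293]
eef_rot: [1.0, 0.018, -0.0, 0.0]
ft_force: [0.4, 0.4, -0.3]
grip_width: 0.005
```

```bash
python3 - <<'E'
from h import *
s=manip.state();print(s["time"],s["eef_pos"],s["ft_force"])
for n in("wrist","side"):
    im=eyes.read_camera(n)[:,:,::-1]
    if n=="side": im=cv2.resize(im[145:290,270:410],(560,580),interpolation=cv2.INTER_CUBIC)
    cv2.imwrite(f"pics/p5{n}.png",im)
E
```

```text
7.25 [0.52038191 0.06437906 0.12930453] [ 0.35062547  0.41162447 -0.27740027]
```

View pics/p5wrist.png

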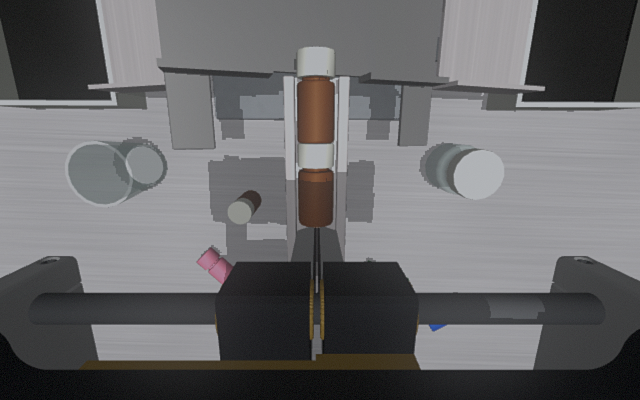

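View pics/p5side.png

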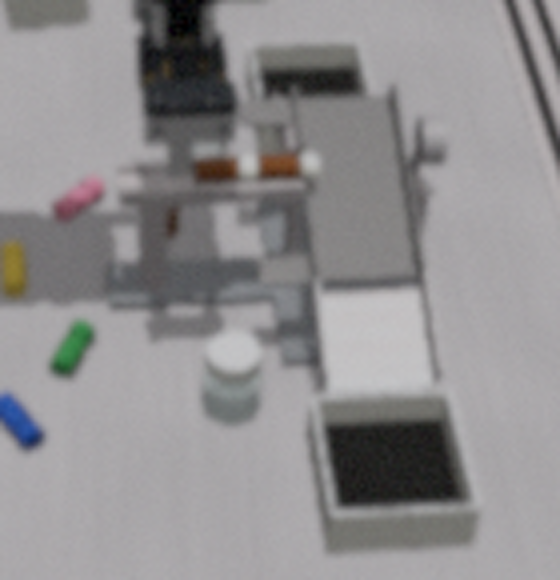

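>>> servo_tool([
  {"dx":0.008,"dy":0,"dz":0,"twist":0,"hand":1},
  {"dx":0.008,"dy":0,"dz":0,"twist":0,"hand":1},
  {"dx":0.008,"dy":0,"dz":0,"twist":0,"hand":1},
  {"dx":0.008,"dy":0,"dz":0,"twist":0,"hand":1},
  {"dx":0.008,"dy":0,"dz":0,"twist":0,"hand":1},
  {"dx":0.004,"dy":0,"dz":0,"twist":0,"hand":1},
  {"dx":0,"dy":0,"dz":0,"twist":0,"hand":1},
  {"dx":0,"dy":0,"dz":0,"twist":0,"hand":1},
])

```text
time: 8.35
eef_pos: [0.5638, 0.066, 0.1294]
eef_rot: [1.0, 0.018, -0.0, -0.0]
ft_force: [-0.2, -0.6, -0.2]
grip_width: 0.008
```

```bash
python3 - <<'E'
from h import *
s=manip.state();print(s["time"],s["eef_pos"],s["ft_force"])
for n in("wrist","side"):
    im=eyes.read_camera(n)[:,:,::-1]
    if n=="side": im=cv2.resize(im[145:290,270:410],(560,580),interpolation=cv2.INTER_CUBIC)
    cv2.imwrite(f"pics/p6{n}.png",im)
E
```

```text
8.35 [0.5638112  0.06595849 0.12943551] [-0.21459318 -0.64441081 -0.19374694]
```

View pics/p6wrist.png

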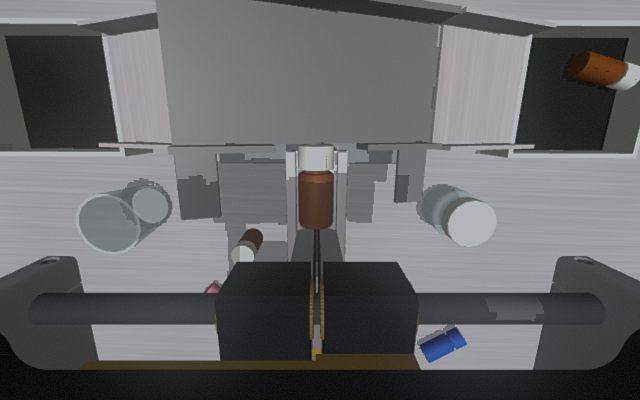

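View pics/p6side.png

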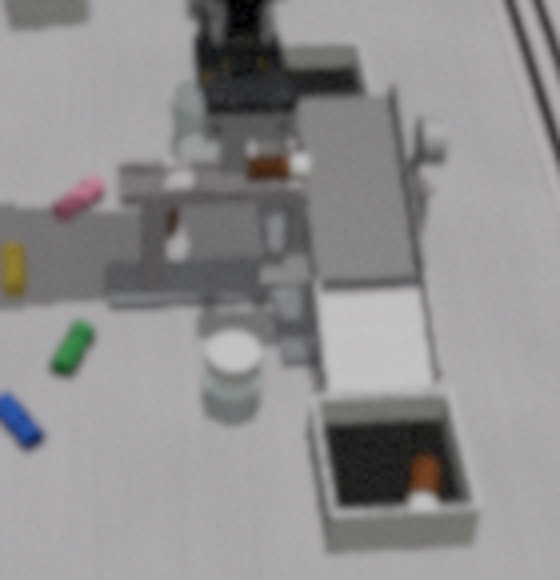

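>>> servo_tool([
  {"dx":0.008,"dy":0,"dz":0,"twist":0,"hand":1},
  {"dx":0.008,"dy":0,"dz":0,"twist":0,"hand":1},
  {"dx":0.008,"dy":0,"dz":0,"twist":0,"hand":1},
  {"dx":0.008,"dy":0,"dz":0,"twist":0,"hand":1},
  {"dx":0.008,"dy":0,"dz":0,"twist":0,"hand":1},
  {"dx":0.008,"dy":0,"dz":0,"twist":0,"hand":1},
  {"dx":0.004,"dy":0,"dz":0,"twist":0,"hand":1},
  {"dx":0,"dy":0,"dz":0,"twist":0,"hand":1},
  {"dx":0,"dy":0,"dz":0,"twist":0,"hand":1},
])

```text
time: 9.57
eef_pos: [0.6158, 0.0678, 0.1295]
eef_rot: [1.0, 0.018, -0.0, -0.0]
ft_force: [0.4, -0.1, -0.3]
grip_width: 0.004
```

```bash
python3 - <<'E'
from h import *
s=manip.state();print(s["time"],s["eef_pos"],s["ft_force"])
for n in("wrist","side"):
    im=eyes.read_camera(n)[:,:,::-1]
    if n=="side": im=cv2.resize(im[145:290,270:410],(560,580),interpolation=cv2.INTER_CUBIC)
    cv2.imwrite(f"pics/p7{n}.png",im)
E
```

```text
9.575 [0.61579172 0.06782189 0.12946478] [ 0.42272046 -0.11279956 -0.27689311]
```

View pics/p7wrist.png

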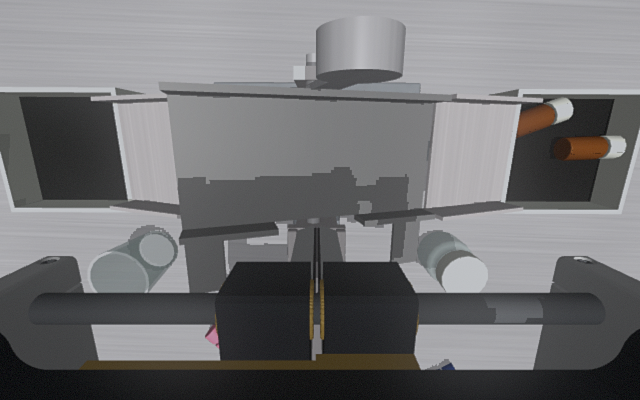

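View pics/p7side.png

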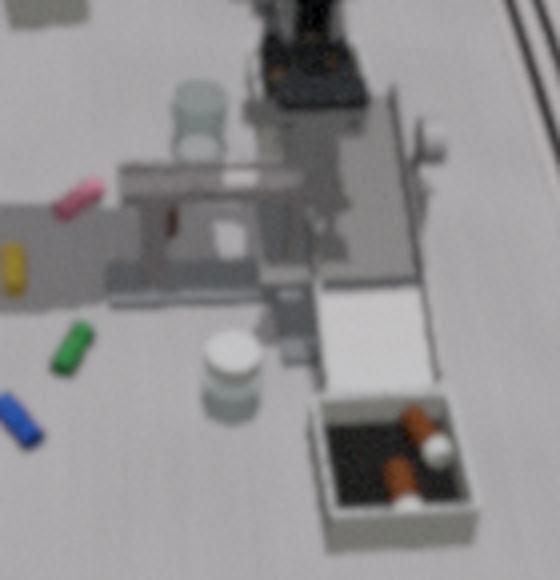

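>>> servo_tool([
  {"dx":-0.01,"dy":0,"dz":-0.02,"twist":0,"hand":1},
  {"dx":0,"dy":0,"dz":-0.06,"twist":0,"hand":1},
  {"dx":0,"dy":0.03,"dz":-0.05,"twist":0,"hand":1},
  {"dx":-0.03,"dy":0.05,"dz":0,"twist":0,"hand":1},
  {"dx":-0.03,"dy":0.05,"dz":0,"twist":0,"hand":1},
  {"dx":0,"dy":0,"dz":0,"twist":0,"hand":1},
  {"dx":0,"dy":0,"dz":0,"twist":0,"hand":1},
  {"dx":0,"dy":0,"dz":0,"twist":0,"hand":1},
  {"dx":0,"dy":0,"dz":0,"twist":0,"hand":1},
  {"dx":0,"dy":0,"dz":0,"twist":0,"hand":1},
])

```text
time: 10.92
eef_pos: [0.5508, -0.0641, 0.2593]
eef_rot: [1.0, 0.018, -0.0, -0.0]
ft_force: [0.2, -0.5, -0.5]
grip_width: 0.003
```

```bash
python3 - <<'E'
from h import *
s=manip.state();print(s["time"],s["eef_pos"],s["ft_force"])
M={}
for n in("wrist","side","top"):
    im=eyes.read_camera(n)[:,:,::-1]; raw=im
    hsv=cv2.cvtColor(np.ascontiguousarray(raw),cv2.COLOR_BGR2HSV); m=cv2.inRange(hsv,(5,120,50),(18,255,255))
    k,l,st,ce=cv2.connectedComponentsWithStats(m)
    c=eyes.calibration(n)
    for i in range(1,k):
        if st[i,4]>15:
            X=onz(c,*ce[i],.03); d=X[:2]-[.664,.068]; a=.03; print(n,ce[i].round(1),st[i,4],"sorter xy",round(np.cos(a)*d[0]+np.sin(a)*d[1],3),round(-np.sin(a)*d[0]+np.cos(a)*d[1],3))
    if n=="top": im=cv2.resize(im[110:230,205:405],(800,480),interpolation=cv2.INTER_CUBIC)
    if n=="side": im=cv2.resize(im[145:290,270:410],(560,580),interpolation=cv2.INTER_CUBIC)
    cv2.imwrite(f"pics/p8{n}.png",im)
E
```

```text
10.925 [ 0.55076617 -0.06412851  0.25928205] [ 0.16536347 -0.49594529 -0.46607538]
wrist [369.6  66.1] 264 sorter xy 0.031 -0.196
wrist [409.   87.4] 346 sorter xy 0.005 -0.249
side [308.7  35. ] 73 sorter xy -0.064 1.561
side [349.8  27.2] 24 sorter xy 0.21 1.685
side [363.7  29.2] 33 sorter xy 0.294 1.649
side [333.7  28.3] 19 sorter xy 0.103 1.669
side [322.7  40.2] 76 sorter xy 0.015 1.476
side [345.2  33.4] 34 sorter xy 0.166 1.58
side [334.5  38.1] 24 sorter xy 0.091 1.506
side [356.1  39.6] 48 sorter xy 0.22 1.479
side [368.  36.] 21 sorter xy 0.303 1.535
side [372.7  38.9] 16 sorter xy 0.324 1.486
side [340.9  51.5] 79 sorter xy 0.106 1.306
side [309.5  48.6] 16 sorter xy -0.073 1.353
side [314.9  54.6] 54 sorter xy -0.047 1.267
side [354.  53.] 44 sorter xy 0.178 1.282
side [362.8  51.7] 22 sorter xy 0.232 1.298
side [362.   62.8] 22 sorter xy 0.204 1.151
side [372.3  93.2] 23 sorter xy 0.2 0.804
side [368.  101.1] 28 sorter xy 0.166 0.729
side [266.5 103.9] 68 sorter xy -0.313 0.723
side [488.  258.7] 2191 sorter xy 0.371 -0.245
side [279.3 133.8] 172 sorter xy -0.256 0.471
side [373.8 250.8] 49 sorter xy 0.027 -0.192
side [369.5 263.6] 71 sorter xy 0.005 -0.241
top [450.1  27.4] 2310 sorter xy 0.408 -0.501
top [115.2  39.8] 1447 sorter xy 0.441 0.6
top [ 44.6 132.4] 189 sorter xy 0.136 0.818
top [600.3 185.7] 84 sorter xy -0.155 -0.897
top [557.2 197.5] 68 sorter xy -0.183 -0.76
top [ 46.1 217.9] 689 sorter xy -0.139 0.8
top [160.8 246.8] 539 sorter xy -0.251 0.451
top [  8.8 245.4] 81 sorter xy -0.216 0.909
```

View pics/p8wrist.png

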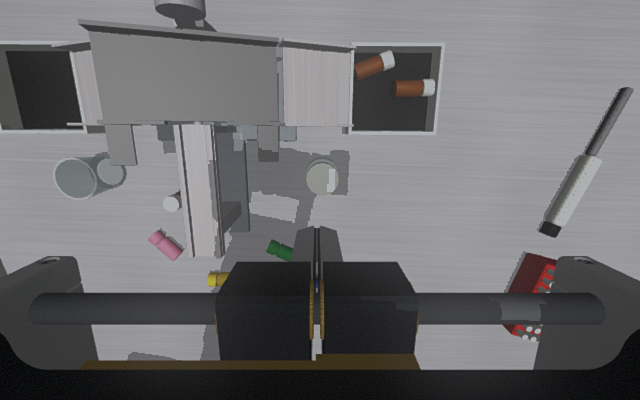

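View pics/p8side.png

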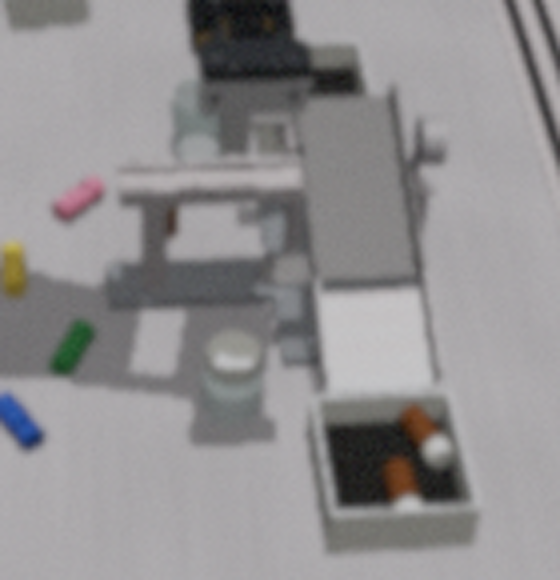

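```bash
python3 -c "
from rig import job_done,manip
print(manip.state()['time']);print(job_done())"
```

```text
11.075
the job is handed in; nothing more can be done
None
```

I pressed down the raised right tab with the closed fingertips, and the gate rocked over to the right and stayed there. I then pushed the rear vial along the channel until both vials dropped onto the gate and rolled into the right tray. I handed the job in at about 11 s.

**Last checks, with the arm raised clear and touching nothing:**
- **Gate:** it looks tipped to the right in the pictures, but I had no direct angle reading.
- **Vials:** the amber parts sit at about (31, -196) mm and (5, -249) mm in the sorter's x and y (wrist camera), inside the tray outline. The side camera agrees to within 8 mm at the assumed tray height of about 30 mm. The vials did not move between the last two side pictures, about 1.3 s apart.
- **Bystanders:** the jar, beaker and spare vial look unmoved by eye, and the arm never went near the others.

**What disagreed or failed:**
- My first move call was refused because the rows lacked some keys. Nothing moved.
- The wrist-camera fit put the sorter about 4 mm lower than the text says, probably because the arm was still moving slightly in the first view. I kept the text's heights, and the pushes worked.

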